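Shift the bench adjuster's lever through its gate to the dumbbell setting

ROBOT

A 6-joint arm with a two-finger parallel gripper is mounted at the origin on the work surface. World frame = base frame: x ahead of the robot, y to its left, z up, the work surface at z = 0. Lengths are in mm, angles in degrees, forces in N, time in s.
With the tool pointing down it reaches from about 350 to 850 mm from the base axis. Payload 8.1 kg.
Tool frame: the origin (TCP) lies on the front face of the gripper's body, between the roots of the fingers; the fingertips stand r.finger_overhang ahead of it and the grasp point (between the pads) lies 54 mm ahead of it (r.finger_overhang is the distance from the TCP to the fingertips, in mm); y points along the fingers, z is the direction in which the jaws open and shut, and the axes are right-handed (so a half turn about y gives the same grasp; the last joint's range is limited). The gripper opens to 85 mm and grips with 20 to 120 N. Pads are 22 mm wide; open, the fingers measure 114 mm over their backs; the gripper's body (76 mm by 85 mm) begins 54 mm behind the grasp point. The pads swing forward as they close: fully open they stand 13 mm farther back than shut.
Start: joints at [-73.648, 7.471, 85.268, -0, 87.261, -4.893], TCP at [217.437, -559.22, 303.892] pointing down, gripper open.
Joint ranges: [-169.43, 169.43], [-51.17, 129.36], [1.28, 143.12], [-76.62, 256.62], [0, 156.53], [-152.29, 152.29]. Speed limits (degrees/s): [136.94, 136.94, 159.86, 180, 180, 180].

INTERFACE

Orientations are given as [roll, pitch, yaw] about the fixed x, y, z axes, in that order (R = Rz(yaw) Ry(pitch) Rx(roll)).
In Python, from bench import r gives the robot as it stands. The module is installed in compiled form; this text tells all that it offers.
- The arm moves only by the tool arm_command, never from a script. Its argument "increments" is a list of rows, each a list of 6 numbers: the shift along the tool's x, y, z in m, then the turn, a rotation vector about the tool's x, y, z in rad. In form: [[tx, ty, tz, wx, wy, wz], ...]. A call has exactly 10 rows; each row is the pose to reach, as a shift and turn from the pose commanded when the call began, along the tool's axes at that moment; what a row does not reach only later rows make up. A row lasts 1/8 s, in which the tool goes at most 62.5 mm and 10.7 degrees, less where a joint would pass 70% of its speed; a pose out of reach is approached as far as the arm can. A call with a gripper value outside its range is refused whole. "jaw" is the gripper's target within -1 to 1 (shut at 1, half-way at 0, fully open at -1), set as the call begins (left out, the last holds). The fingers move at their own pace and stop on an object; "force" is the grip in N (left out, the last holds). Time passes only in rows, so rows that repeat a pose let the fingers close, or fill a call up. It gives the time, the measured TCP pose, the force and the opening at its end, in the units of the state.
- r.sense(): the state, without advancing time (a new reading comes with each control period).
- r.snapshot(name): name is "scene" or "side" or "wrist"; returns the picture (480x640x3 uint8, red, green, blue); there is no depth.
- r.camera_model(name): a dict with "intrinsics" (3x3 intrinsics, pixels), "cam_to_world" (4x4, takes a point from camera to world coordinates). Camera axes: x right, y down, z forward; pixel columns grow to the right and rows downward; lengths in mm; the calibration is good to about 2 mm. The wrist camera is an equidistant fisheye: a pixel r from the principal point sees the ray r / f radians off the axis. A picture is of the moment at which its call begins: read the wrist's pose just before it. camera_model takes no time and is no camera call; for the wrist camera it gives the pose at the moment of the call.
- r.hand_in(): hands the job in, once; it reports no verdict.
Trained networks look in the newest picture that a camera, given by its name, has taken for a name from the list of things; names that differ only in an ending like _2 or _b are one class to them, and where a whole thing is asked for, a point or a joint stands for the part that bears it (a point fixed in the world has none). Each returns a list of dicts, best first, with "conf" (0 to 1); they miss things now and then, are a little off and sometimes report something else, mostly with a low value. They report only what shows in the picture. A call takes as long as a camera call.
- r.trace(camera, target): "mask" (480x640 bool, what is visible of it) and "position" ([column, row] in pixels, amid what is visible of it).
- r.spot_point(camera, target): "position" ([column, row] in pixels: a listed point, or the origin of a listed thing).
The state is a dict: "time": time; "joint_pos": joint angles; "qd": joint speeds; "joint_efforts": joint torques, N m; "tool_pos": TCP position; "tcp_rot": TCP orientation; "ft_force": force on the tool from outside, world axes, zero at the start; "wrist_torque": the same for the moment, N m; "finger_gap": finger opening in mm.
Only numpy, scipy, OpenCV 4.12 (cv2) and the standard library are available. Lean on these libraries where they do the work, as an engineer would, in place of code of your own. Each camera call takes 0.05 s, during which the arm holds its last target.

TASK

Set the bench's adjuster console to its dumbbell setting: with the outside of the fingers, push the ball-topped lever along the middle rail of the gate into the cross channel, sideways to the outer rail, and then fully home to the end of the slot marked by the dumbbell-shaped badge. Only push the lever: do not take it between the fingers or force it hard against the gate. Leave it standing there, and leave the loose things around the console where they lie.

Things in the scene. Friction and masses are not known exactly. Their poses are not given: they have to be found in the camera images.
- console: Fixed adjuster console on the rubber mat: black box 170 (its x) x 140 (its y) x 118 mm tall, aluminium gate plate on top. Origin: centre of its underside; x points away from the robot when unturned, y to its left, z up; it may be turned by some 20 degrees either way.
- gate (a point): Centre of the gate, on the plate's top. Slots: three rails along console x at y = -36, 0, +36 mm, 20 mm wide, open to x = +-37 mm (the shaft's centre stops at +-30), joined by one cross channel along y at x = 0, 20 mm wide. So four outer slots: the near and far ends of the two outer rails. The middle rail is idle: the lever starts anywhere along it. Axes as the console's.
- pivot (a point): Point about which the lever tilts: on the console's axis, 30 mm above its underside. Knob centre from here, in console axes: 170 mm x (sin L, sin C cos L, cos C cos L), with L = joint lever, C = joint cross: 200 mm above the console's underside when upright, about 180 mm in an outer slot.
- lever (a joint): Tilt of the lever along console x, rad: 0 in the cross channel, positive towards console +x. In an outer slot the gate stops it at about +-0.31 to 0.32 (fully home), in the middle rail at about +-0.34. The shaft can go sideways only while this is within about +-0.035; otherwise the gate blocks it.
- cross (a joint): Tilt of the lever sideways, rad: 0 in the middle rail, positive towards console +y (left), about +-0.40 in the outer rails, where the gate stops it at about +-0.43.
- knob (a point): Centre of the lever's grey ball knob, 34 mm in diameter, on a round steel shaft 14 mm in diameter; upright it stands 82 mm above the gate plate. The point's axes are the lever's own, z along the shaft. The joints are stiff: moving the lever takes about 2.5 N at the knob, and it stays where it is left.
- badge_dumbbell: The badge to find: flat dark steel dumbbell outline, 44 mm long along console y: 7 mm bar, a 12 x 28 mm block on either end, 3 mm thick. Origin: centre of its underside, on the gate plate. The four badges lie just beyond the ends of the outer slots, at console x = +-62, y = +-44 mm; which lies where changes. A lever home in a slot has its knob above that slot's badge.
- badge_disc: Steel badge: plain round disc, 28 mm across, dark, 3 mm thick, beside one of the other outer slots. Origin: centre of its underside.
- badge_square: Steel badge: plain square, 26 x 26 mm, dark, 3 mm thick, beside one of the other outer slots. Origin: centre of its underside.
- badge_bar: Steel badge: one narrow straight bar, 30 x 8 mm, long along console x, dark, 3 mm thick, beside one of the other outer slots. Origin: centre of its underside.
- dumbbell_a: Bystander: chrome mini dumbbell 120 mm long along its y, heads 46 mm across, loose in the grey tray. Origin: centre of its underside.
- dumbbell_b: Bystander: like the other one, loose on the mat beside the console's left side. Origin: centre of its underside.
- grip_ring: Bystander: white silicone grip ring, 70 mm across, 18 mm thick, lying in the tray. Origin: centre of its underside.
- carabiner: Bystander: aluminium carabiner about 70 x 44 mm, 8 mm thick, lying on the mat beside the console's right side. Origin: on its underside near its centre.
- tumbler: Bystander: empty glass tumbler 72 mm across, 100 mm tall, on the mat. Origin: centre of its underside.
- shaker: Bystander: white shaker bottle 72 mm across, 190 mm tall, on the mat. Origin: centre of its underside.

How it is judged (in metres and radians):
On the way:
1. the lever has come through the cross channel to an outer rail ((value of joint cross above 0.3 rad or value of joint cross below -0.3 rad) and value of joint lever between -0.12 and 0.12 rad), for 0.02 s.
At the end, for the whole second after the job is handed in: The lever is home in the outer slot that has the dumbbell-shaped badge: tilted at least 0.275 rad towards the slot's end (within about 3 mm of the stop at the gate), in the outer rail (sideways tilt beyond 0.34 rad), its knob within 35 mm of the badge seen from above, and at rest ((value of joint lever above 0.275 rad or value of joint lever below -0.275 rad) and (value of joint cross above 0.34 rad or value of joint cross below -0.34 rad) and horizontal distance between knob and badge_dumbbell below 0.035 m and velocity of joint lever between -0.05 and 0.05 rad/s); the robot touches nothing.
It fails at once if the lever is taken between the fingers (the grasp point lies inside the knob or the shaft) ((x of the grasp point in the frame of knob between -0.013 and 0.013 m and y of the grasp point in the frame of knob between -0.013 and 0.013 m and z of the grasp point in the frame of knob between -0.015 and 0.013 m) or (x of the grasp point in the frame of knob between -0.0065 and 0.0065 m and y of the grasp point in the frame of knob between -0.0065 and 0.0065 m and z of the grasp point in the frame of knob between -0.09 and -0.015 m)).
It fails at once if the fingers press on the lever or console with more than 60 N (contact force between the fingers and console above 60 N).
It fails at once if a loose thing around the console (dumbbells, ring, carabiner, tumbler, shaker) is moved more than 30 mm or lifted (distance of any of dumbbell_a, dumbbell_b, grip_ring, carabiner, tumbler, shaker from where it was at the start of the episode above 0.03 m).
It also fails if it takes over 67 s, if anything falls off the work surface, if the arm or the gripper's body presses on something with over 40 N, if the wrist force passes 120 N, or if a joint passes its speed limit or range.

## Working session

There is one attempt and no reset: what is moved stays moved. The work goes in short steps, Python scripts to look and compute and a tool call to move; the robot and the scene stay as the last step left them, time stands still between calls to the robot, and variables do not carry over. Pictures are saved under pics/ and viewed, and the job is handed in when it is done.

Besides the shell and the picture viewer there is one more tool, called after "Emit:" by a JSON object that holds its "fn" and its "kwargs". arm_command: Moves the arm, as the interface text tells. Its arguments: {"type":"object","properties":{"increments":{"type":"array","items":{"type":"array","items":{"type":"number"}}},"jaw":{"type":"number"},"force":{"type":"number"}},"required":["increments"]}

```bash
mkdir -p pics; ls
python3 - <<'E'
from bench import r
import cv2,numpy as np
s=r.sense(); print({k:np.round(v,3) for k,v in s.items()}); print(r.finger_overhang)
for n in ["scene","side","wrist"]:
    im=r.snapshot(n); cv2.imwrite(f"pics/{n}0.png",im[:,:,::-1])
    c=r.camera_model(n); print(n,np.round(c["intrinsics"],1).tolist(),np.round(c["cam_to_world"],3).tolist())
    for t in ["console","gate","pivot","knob","badge_dumbbell","badge_disc","badge_square","badge_bar","tumbler","shaker"]:
        try: print(t,[(np.round(d["position"],1).tolist(),round(float(d["conf"]),2)) for d in r.spot_point(n,t)[:3]])
        except Exception as e: print(t,e)
E
```

```text
pics
{'time': np.float64(0.0), 'joint_pos': array([-73.647,   7.515,  85.331,   0.   ,  87.262,  -4.892]), 'qd': array([ 0.041, -0.066,  0.146, -0.003,  0.054, -0.038]), 'joint_efforts': array([-0.0000e+00, -5.6941e+01, -5.0055e+01, -0.0000e+00,  1.5000e-02,
        0.0000e+00]), 'tool_pos': array([ 217.325, -558.798,  302.826]), 'tcp_rot': array([-9.01080e+01,  1.00000e-02, -1.58755e+02]), 'ft_force': array([ 0.499, -0.023, -0.724]), 'wrist_torque': array([ 0.011, -0.029,  0.018]), 'finger_gap': np.float64(85.412)}
72.6
scene [[597.9, 0.0, 316.7], [0.0, 597.9, 237.7], [0.0, 0.0, 1.0]] [[-0.185, 0.822, -0.539, 1382.384], [0.983, 0.157, -0.099, 118.126], [0.003, -0.548, -0.837, 1385.71], [0.0, 0.0, 0.0, 1.0]]
console [([312.4, 256.5], 0.9), ([309.1, 222.2], 0.59)]
gate [([310.0, 230.8], 0.8), ([288.9, 248.4], 0.55)]
pivot [([311.0, 251.9], 0.85), ([309.7, 229.3], 0.49)]
knob [([308.2, 220.0], 0.56)]
badge_dumbbell [([326.0, 213.1], 0.69)]
badge_disc [([264.9, 242.1], 0.75), ([327.5, 250.2], 0.68)]
badge_square [([293.8, 210.5], 0.49)]
badge_bar [([289.9, 249.4], 0.53)]
tumbler [([326.
[... 186 characters left out ...]
937.482], [0.0, 0.0, 0.0, 1.0]]
console [([318.3, 218.8], 0.64), ([327.5, 280.8], 0.57)]
gate [([331.3, 249.1], 0.97)]
pivot [([326.4, 273.4], 0.58)]
knob [([319.2, 214.1], 0.97)]
badge_dumbbell [([344.5, 274.6], 0.52)]
badge_disc []
badge_square [([362.6, 240.9], 0.46)]
badge_bar [([410.1, 174.6], 0.38)]
tumbler [([216.7, 448.0], 0.83)]
shaker [([151.9, 388.7], 0.82), ([330.8, 272.8], 0.48)]
wrist [[371.6, 0.0, 317.4], [0.0, 371.6, 236.4], [0.0, 0.0, 1.0]] [[0.362, -0.895, -0.26, 284.825], [-0.932, -0.348, -0.101, -534.042], [0.0, 0.278, -0.96, 373.63], [0.0, 0.0, 0.0, 1.0]]
console []
gate []
pivot []
knob []
badge_dumbbell []
badge_disc []
badge_square []
badge_bar []
tumbler []
shaker []
```

View pics/scene0.png

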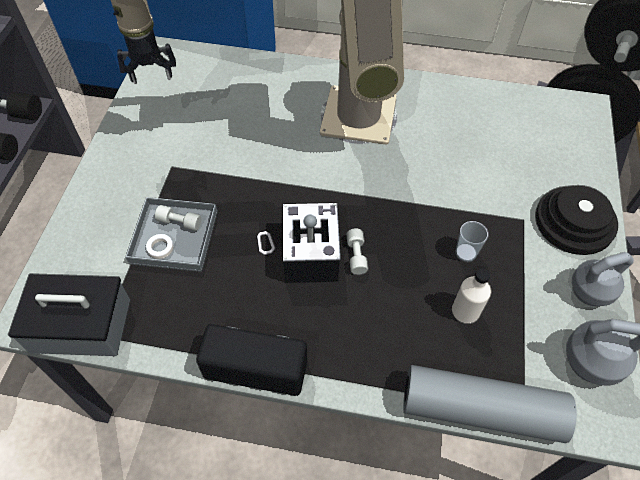

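View pics/side0.png

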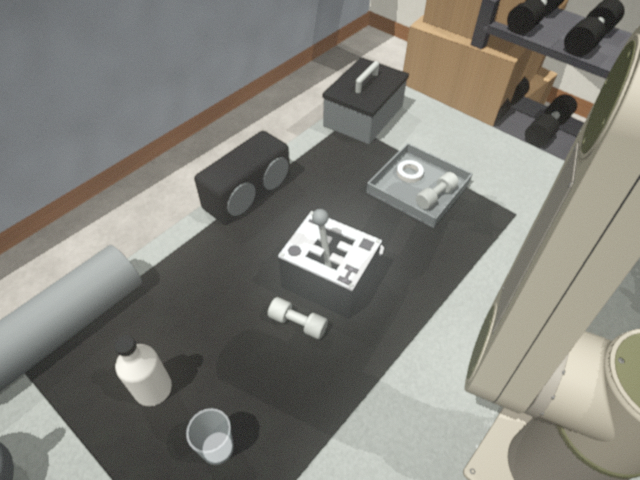

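View pics/wrist0.png

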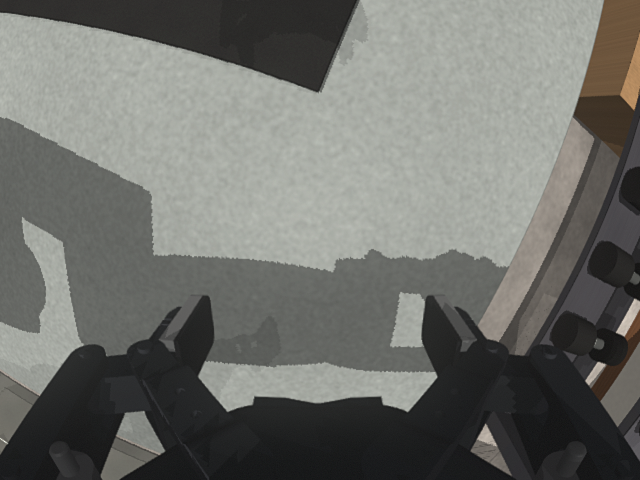

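Run:
```python
import cv2
a=cv2.imread('pics/scene0.png')[170:310,230:390]; cv2.imwrite('pics/sc.png',cv2.resize(a,None,fx=4.2,fy=4.2,interpolation=cv2.INTER_CUBIC))
a=cv2.imread('pics/side0.png')[150:350,220:440]; cv2.imwrite('pics/sd.png',cv2.resize(a,None,fx=3,fy=3,interpolation=cv2.INTER_CUBIC))
```

```text
(no output)
```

View pics/sc.png

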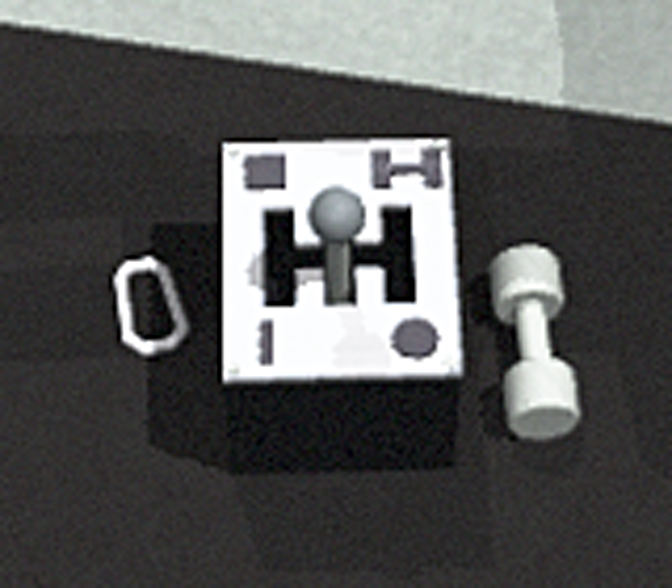

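View pics/sd.png

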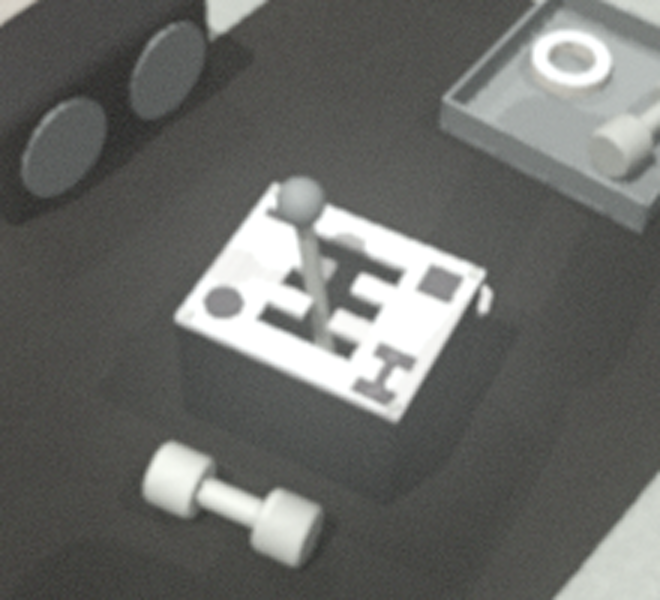

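The pictures show the dumbbell badge at the near-left corner: scene pixel (327,210), side pixel (348,275). The target is therefore lever < 0 and cross > 0. Next I fit the console pose and lever angle.

```bash
cat > h.py <<'E'
import numpy as np
from scipy.optimize import least_squares
def proj(c,P):
    K=np.array(c["intrinsics"]);T=np.linalg.inv(np.array(c["cam_to_world"]))
    p=(T[:3,:3]@np.atleast_2d(P).T+T[:3,3:]).T
    return (K@(p/p[:,2:]).T).T[:,:2]
def c2w(x,y,yaw,P):
    c,s=np.cos(yaw),np.sin(yaw); P=np.atleast_2d(P)
    return P@np.array([[c,s,0],[-s,c,0],[0,0,1]])+[x,y,0]
def knob(L,C,l=170): return np.array([l*np.sin(L),l*np.sin(C)*np.cos(L),30+l*np.cos(C)*np.cos(L)])
E
python3 - <<'E'
from bench import r
from h import *
import cv2
cs={n:r.camera_model(n) for n in("scene","side")}
B=dict(sq=(-62,-44,121),db=(-62,44,121),bar=(62,-44,121),disc=(62,44,121))
O=dict(scene=dict(sq=(265,172),db=(407,169),bar=(265,343),disc=(415,338)),side=dict(sq=(440,283),db=(385,374),disc=(224,302)))
KN=dict(scene=(337,214),side=(301,202))
tr=dict(scene=lambda p:np.array(p)/4.2+[230,170]-.4,side=lambda p:np.array(p)/3+[220,150]-.3)
def res(v,full=False):
    out=[]
    for n in O:
        P=np.array([B[k] for k in O[n]],float); p=proj(cs[n],c2w(*v[:3],P)); out.append(p-[tr[n](O[n][k]) for k in O[n]])
        out.append(proj(cs[n],c2w(*v[:3],knob(v[3],v[4])))-tr[n](KN[n]))
    return np.vstack(out).ravel()
s=least_squares(res,[600,0,0,0,0]); print(s.x[:2],np.degrees(s.x[2]),s.x[3:]); print(np.round(res(s.x).reshape(-1,2),2).tolist())
v=s.x
for n in cs:
    im=cv2.imread(f'pics/{n}0.png')
    x0,y0,w=(220,150,220)
    a=cv2.resize(im[y0:y0+165,x0:x0+w],None,fx=3.6,fy=3.6,interpolation=cv2.INTER_CUBIC)
    for P in [(sx*85,sy*70,118) for sx in(-1,1) for sy in(-1,1)]+[(sx*37,sy*36,118) for sx in(-1,1) for sy in(-1,0,1)]+[knob(v[3],v[4])]+list(B.values()):
        p=proj(cs[n],c2w(*v[:3],np.array(P,float)))[0]; cv2.circle(a,tuple(np.int32((p-[x0,y0]+.5)*3.6)),3,(0,0,255),1)
    cv2.imwrite(f'pics/ov_{n}.png',a)
E
```

```text
[548.89929846 -52.07722099] 12.454232037410492 [ 0.15584707 -0.01083871]
[[-0.31, 0.28], [-0.35, 0.21], [0.14, -0.02], [-0.28, 0.3], [-0.64, 0.93], [0.05, 0.36], [-0.23, 0.16], [0.13, 0.38], [0.43, 1.16]]
```

View pics/ov_scene.png

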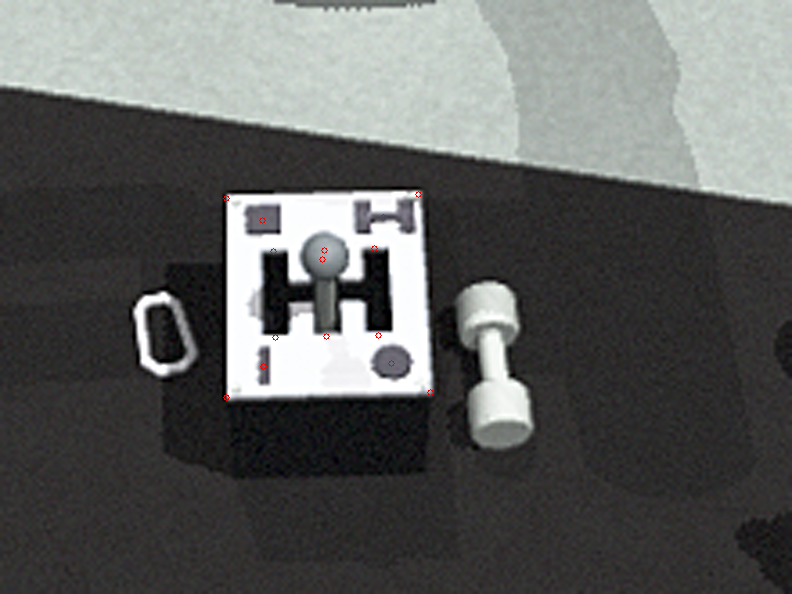

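View pics/ov_side.png

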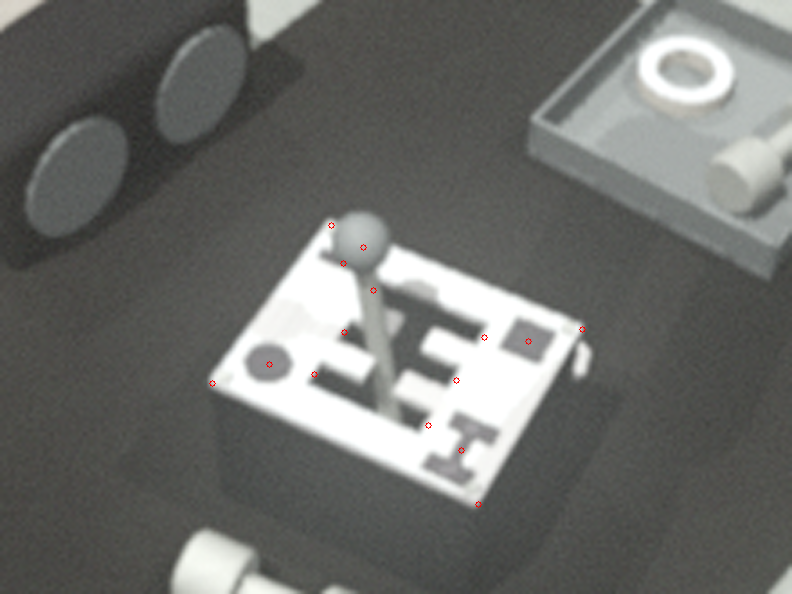

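The pose fit is consistent across both views: console at (549,-52), turned 12.5°, lever about +0.156. My plan is to shut the fingers and use them as a peg with tool x = −console x, in three pushes.

```bash
cat >> h.py <<'E'
from scipy.spatial.transform import Rotation as Ro
CON=(548.9,-52.1,np.radians(12.45))
def Rt(rpy): return Ro.from_euler('xyz',rpy,degrees=True).as_matrix()
def goal(cx,cy,tip): # console xy of finger centre, tip height
    p=c2w(*CON,np.array([cx,cy,0.]))[0]; p[2]=tip+72.6; return p
def inc(pos,rpy,g): return np.round(Rt(rpy).T@(np.array(g)-pos)/1000,4)
E
python3 - <<'E'
from h import *
print(goal(90,0,260),inc([217.437,-559.22,303.892],[-90,0,-158.755],goal(90,0,260)))
E
```

```text
[636.78360631 -32.69712026 332.6       ] [-0.5816 -0.0287 -0.3388]
```

Emit:
{"fn": "arm_command", "kwargs": {"increments": [[-0.01, -0.015, -0.006, 0, 0.01, 0], [-0.035, -0.03, -0.02, 0, 0.03, 0], [-0.07, -0.03, -0.04, 0, 0.05, 0], [-0.11, -0.03, -0.064, 0, 0.07, 0], [-0.15, -0.03, -0.087, 0, 0.09, 0], [-0.19, -0.03, -0.111, 0, 0.11, 0], [-0.23, -0.03, -0.134, 0, 0.13, 0], [-0.26, -0.03, -0.151, 0, 0.145, 0], [-0.28, -0.03, -0.163, 0, 0.153, 0], [-0.29, -0.03, -0.169, 0, 0.153, 0]], "jaw": 1, "force": 20}}

```text
time: 2.9
tool_pos: [427.4, -295.2, 335.1]
tcp_rot: [-89.9, 0.1, -167.4]
ft_force: [-1.4, 0.4, -0.2]
finger_gap: 0.0
```

Run:
```python
from bench import r
from h import *
s=r.sense(); print(s["time"],np.round(s["tool_pos"],1),np.round(s["tcp_rot"],2),s["ft_force"],s["finger_gap"])
c=np.array([217.437,-559.22,303.892])+Rt([-90,0,-158.755])@[-290,-30,-169]
print("cmd",c, inc(c,[-90,0,-167.52],goal(90,0,260)))
```

```text
2.9 [ 427.4 -295.2  335.1] [-8.9940e+01  6.0000e-02 -1.6743e+02] [-1.42083683  0.39359895 -0.16772755] 0.02862153758684909
cmd [ 426.49017043 -296.62188132  333.892     ] [-0.2624  0.0013 -0.2122]
```

Emit:
{"fn": "arm_command", "kwargs": {"increments": [[-0.012, 0, -0.01, 0, 0, 0], [-0.04, 0, -0.032, 0, 0, 0], [-0.08, 0, -0.065, 0, 0, 0], [-0.12, 0, -0.097, 0, 0, 0], [-0.16, 0, -0.13, 0, 0, 0], [-0.2, 0, -0.162, 0, 0, 0], [-0.235, 0, -0.19, 0, 0, 0], [-0.255, 0, -0.206, 0, 0, 0], [-0.262, 0, -0.212, 0, 0, 0], [-0.262, 0, -0.212, 0, 0, 0]]}}

```text
time: 4.15
tool_pos: [636.4, -33.2, 333.8]
tcp_rot: [-90.0, -0.0, -167.5]
ft_force: [-1.3, -0.4, -0.2]
finger_gap: 0.1
```

```bash
cat >> h.py <<'E'
def where(r):
    s=r.sense(); p=s["tool_pos"]; d=np.array(p[:2])-CON[:2]; c,sn=np.cos(CON[2]),np.sin(CON[2])
    print("t",s["time"],"tcp",np.round(p,1),np.round(s["tcp_rot"],2),"F",np.round(s["ft_force"],1),"con",np.round([c*d[0]+sn*d[1],-sn*d[0]+c*d[1]],1),"tip",round(p[2]-72.6,1))
    return s
E
python3 - <<'E'
from bench import r
from h import *
import cv2
where(r)
for n in ("wrist","side"): cv2.imwrite(f"pics/{n}1.png",r.snapshot(n)[:,:,::-1])
E
```

```text
t 4.15 tcp [636.4 -33.2 333.8] [-8.9990e+01 -3.0000e-02 -1.6752e+02] F [-1.3 -0.4 -0.2] con [89.5 -0.4] tip 261.2
```

View pics/wrist1.png

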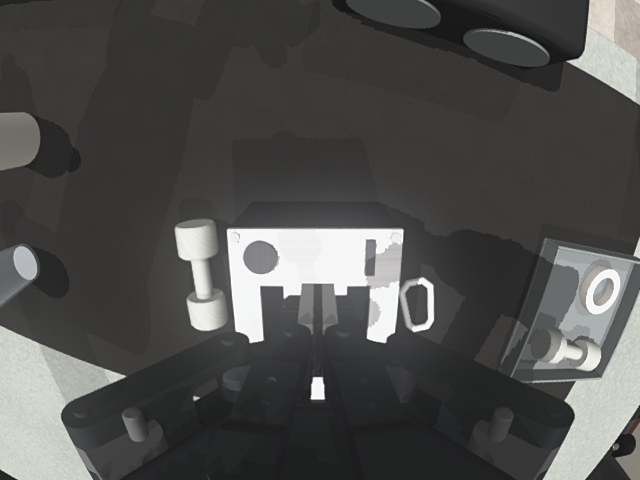

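View pics/side1.png

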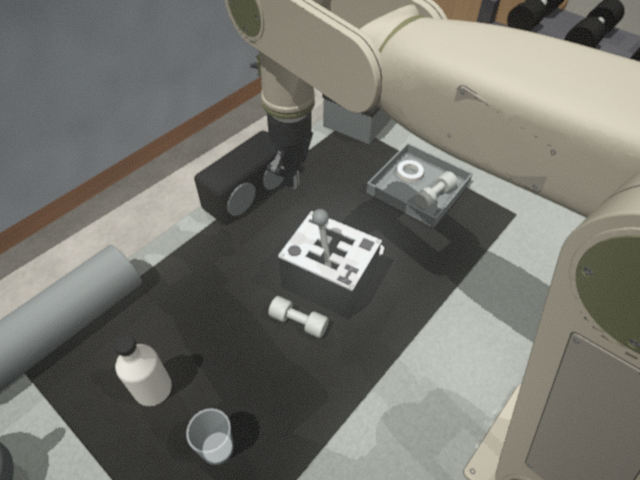

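Run:
```python
import cv2
from bench import r
im=r.snapshot("scene")[:,:,::-1]; cv2.imwrite("pics/scene1.png",im)
b=cv2.resize(im[130:310,230:390],None,fx=3.3,fy=3.3,interpolation=cv2.INTER_CUBIC)
a=cv2.resize(cv2.imread('pics/side1.png')[60:260,220:360],None,fx=3,fy=3,interpolation=cv2.INTER_CUBIC)
import numpy as np
h=600;o=np.zeros((h,800,3),np.uint8);b=cv2.resize(b,(380,int(380*b.shape[0]/b.shape[1])))
o[:a.shape[0],:a.shape[1]]=a[:h];o[:b.shape[0],420:420+380]=b
cv2.imwrite('pics/c1.png',o)
```

```text
(no output)
```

View pics/c1.png

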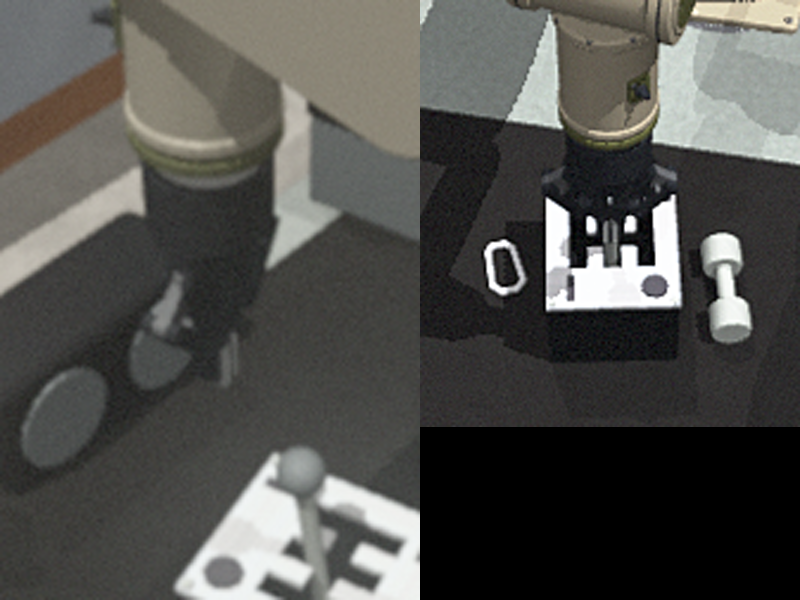

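Emit:
{"fn": "arm_command", "kwargs": {"increments": [[0, 0.02, 0, 0, 0, 0], [0, 0.05, 0, 0, 0, 0], [0, 0.075, 0, 0, 0, 0], [0, 0.089, 0, 0, 0, 0], [0.008, 0.089, 0, 0, 0, 0], [0.018, 0.089, 0, 0, 0, 0], [0.026, 0.089, 0, 0, 0, 0], [0.03, 0.089, 0, 0, 0, 0], [0.034, 0.089, 0, 0, 0, 0], [0.037, 0.089, 0, 0, 0, 0]]}}

```text
time: 5.55
tool_pos: [600.6, -41.0, 245.5]
tcp_rot: [-90.0, 0.1, -167.5]
ft_force: [3.7, 0.3, 2.4]
finger_gap: -0.1
```

Run:
```python
from bench import r
from h import *
where(r)
```

```text
t 5.55 tcp [600.6 -41.  245.5] [-8.9980e+01  9.0000e-02 -1.6752e+02] F [3.7 0.3 2.4] con [52.9 -0.3] tip 172.9
```

Contact came near x=53, as predicted. I push on until the lever is at about L=0.

Emit:
{"fn": "arm_command", "kwargs": {"increments": [[0.003, 0, 0, 0, 0, 0], [0.006, 0, 0, 0, 0, 0], [0.009, 0, 0, 0, 0, 0], [0.012, 0, 0, 0, 0, 0], [0.015, 0, 0, 0, 0, 0], [0.018, 0, 0, 0, 0, 0], [0.021, 0, 0, 0, 0, 0], [0.023, 0, 0, 0, 0, 0], [0.024, 0, 0, 0, 0, 0], [0.024, 0, 0, 0, 0, 0]]}}

```text
time: 6.8
tool_pos: [576.9, -46.2, 244.9]
tcp_rot: [-90.0, -0.0, -167.5]
ft_force: [2.0, 0.8, 1.9]
finger_gap: 0.0
```

Run:
```python
from bench import r
from h import *
import cv2
where(r)
im=r.snapshot("side")[:,:,::-1]; cv2.imwrite("pics/side2.png",im)
print([(np.round(d["position"],1).tolist(),round(float(d["conf"]),2)) for d in r.spot_point("side","knob")[:3]])
c=r.camera_model("side")
for L in (-.05,0,.05,.1,.156): print(L,proj(c,c2w(*CON,knob(L,0))))
a=cv2.resize(im[120:320,220:440],None,fx=3,fy=3,interpolation=cv2.INTER_CUBIC)
for L in(-.1,-.05,0,.05,.1):
    p=proj(c,c2w(*CON,knob(L,0)))[0]; cv2.circle(a,tuple(np.int32((p-[220,120]+.5)*3)),3,(0,0,255),1)
cv2.imwrite('pics/c2.png',a)
```

```text
t 6.8 tcp [576.9 -46.2 244.9] [-9.0000e+01 -1.0000e-02 -1.6753e+02] F [2.  0.8 1.9] con [28.6 -0.3] tip 172.3
[]
-0.05 [[335.64902988 224.67055357]]
0 [[331.8220239  223.00517846]]
0.05 [[328.00805086 221.48834216]]
0.1 [[324.220354   220.12414115]]
0.156 [[320.02526449 218.78154679]]
```

View pics/c2.png

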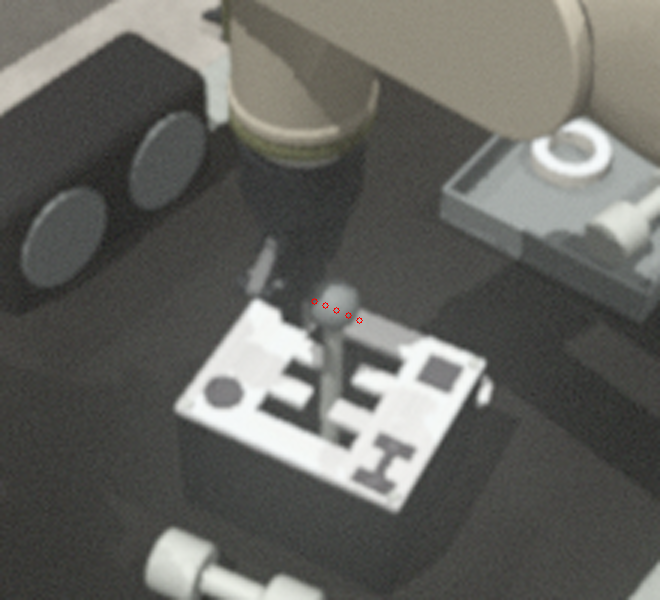

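The knob stands upright at side pixel (331,221), so L is about 0. Next I go around to the −y side.

Emit:
{"fn": "arm_command", "kwargs": {"increments": [[-0.012, -0.003, 0, 0, 0, 0], [-0.025, -0.008, 0.005, 0, 0, 0], [-0.027, -0.008, 0.025, 0, 0, 0], [-0.027, -0.008, 0.045, 0, 0, 0], [-0.027, -0.008, 0.06, 0, 0, 0], [-0.022, -0.008, 0.065, 0, 0, 0], [-0.008, -0.008, 0.065, 0, 0, 0], [0.012, -0.008, 0.065, 0, 0, 0], [0.025, -0.008, 0.065, 0, 0, 0], [0.028, -0.008, 0.065, 0, 0, 0]]}}

```text
time: 8.15
tool_pos: [563.0, -115.9, 253.0]
tcp_rot: [-90.0, 0.0, -167.5]
ft_force: [0.8, 0.1, -0.5]
finger_gap: 0.0
```

Run:
```python
from bench import r
from h import *
import cv2
where(r)
o=np.zeros((560,800,3),np.uint8)
im=r.snapshot("side")[:,:,::-1]; a=cv2.resize(im[120:320,250:390],None,fx=2.8,fy=2.8,interpolation=cv2.INTER_CUBIC);o[:560,:392]=a
c=r.camera_model("side")
im=r.snapshot("scene")[:,:,::-1]; a=cv2.resize(im[140:320,240:370],None,fx=3.08,fy=3.08,interpolation=cv2.INTER_CUBIC);o[:a.shape[0],400:400+a.shape[1]]=a
cv2.imwrite('pics/c3.png',o)
```

```text
t 8.15 tcp [ 563.  -115.9  253. ] [-9.0000e+01  1.0000e-02 -1.6755e+02] F [ 0.8  0.1 -0.5] con [ -0.  -65.3] tip 180.4
```

View pics/c3.png

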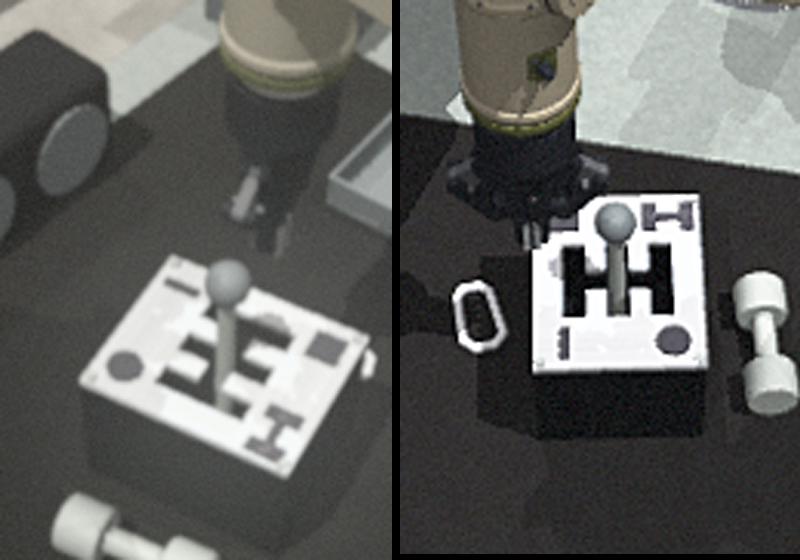

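Emit:
{"fn": "arm_command", "kwargs": {"increments": [[0, 0, -0.01, 0, 0, 0], [0, 0, -0.022, 0, 0, 0], [0, 0, -0.029, 0, 0, 0], [0, 0, -0.032, 0, 0, 0], [0, 0, -0.036, 0, 0, 0], [0, 0, -0.04, 0, 0, 0], [0, 0, -0.044, 0, 0, 0], [0, 0, -0.047, 0, 0, 0], [0, 0, -0.05, 0, 0, 0], [0, 0, -0.05, 0, 0, 0]]}}

```text
time: 9.5
tool_pos: [552.8, -66.7, 252.9]
tcp_rot: [-90.0, -0.0, -167.5]
ft_force: [0.2, -0.8, 1.8]
finger_gap: -0.0
```

```bash
cat > look.py <<'E'
from bench import r
from h import *
import cv2,sys
where(r)
o=np.zeros((560,800,3),np.uint8)
L,C=float(sys.argv[2]),float(sys.argv[3])
for n,x0,y0,w,h,s,ox in (("side",250,120,140,200,2.8,0),("scene",240,140,130,180,3.08,400)):
    im=r.snapshot(n)[:,:,::-1]; a=cv2.resize(im[y0:y0+h,x0:x0+w],None,fx=s,fy=s,interpolation=cv2.INTER_CUBIC)
    p=proj(r.camera_model(n),c2w(*CON,knob(L,C)))[0]; p+= [-.4,-1.1] if n=="side" else [.6,-.9]
    cv2.circle(a,tuple(np.int32((p-[x0,y0]+.5)*s)),3,(0,0,255),1)
    o[:a.shape[0],ox:ox+a.shape[1]]=a
cv2.imwrite(f'pics/{sys.argv[1]}.png',o)
E
python3 look.py c4 0 0.1
```

```text
t 9.5 tcp [552.8 -66.7 252.9] [ -90.     -0.   -167.51] F [ 0.2 -0.8  1.8] con [  0.7 -15.1] tip 180.3
```

View pics/c4.png

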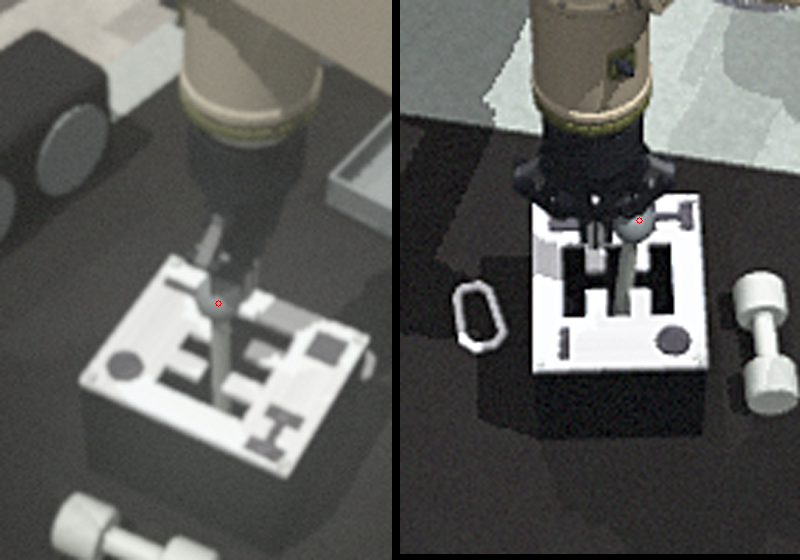

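The lever is moving sideways in the channel, with C about 0.09 and L about 0, and the force is low. I continue.

Emit:
{"fn": "arm_command", "kwargs": {"increments": [[0, 0.001, -0.004, 0, 0, 0], [0, 0.002, -0.008, 0, 0, 0], [0, 0.003, -0.012, 0, 0, 0], [0, 0.004, -0.016, 0, 0, 0], [0, 0.005, -0.02, 0, 0, 0], [0, 0.006, -0.024, 0, 0, 0], [0, 0.007, -0.028, 0, 0, 0], [0, 0.008, -0.032, 0, 0, 0], [0, 0.008, -0.036, 0, 0, 0], [0, 0.008, -0.038, 0, 0, 0]]}}

```text
time: 10.85
tool_pos: [544.3, -29.5, 244.4]
tcp_rot: [-90.0, -0.0, -167.5]
ft_force: [0.9, -1.9, -1.2]
finger_gap: 0.0
```

```bash
python3 look.py c5 0 0.32
```

```text
t 10.85 tcp [544.3 -29.5 244.4] [-9.0010e+01 -5.0000e-02 -1.6751e+02] F [ 0.9 -1.9 -1.2] con [ 0.4 23. ] tip 171.8
```

View pics/c5.png

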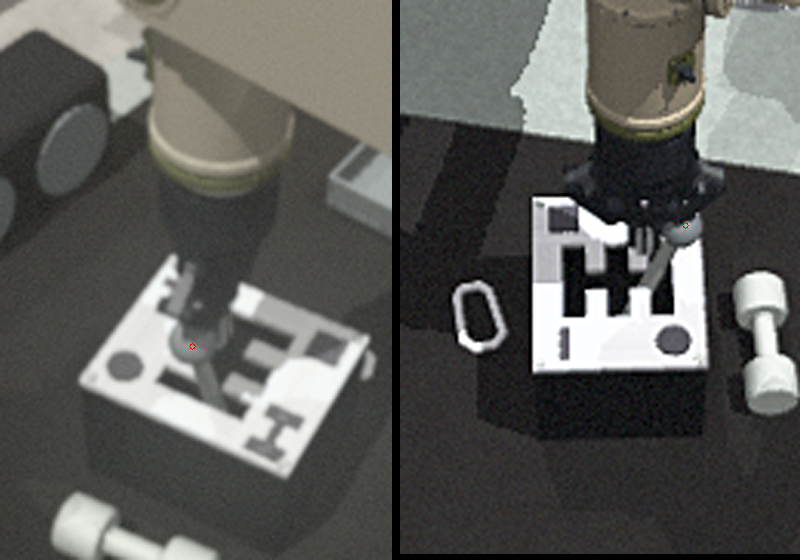

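C is about 0.32 now. I push 13 mm more to bring it to about 0.40.

Emit:
{"fn": "arm_command", "kwargs": {"increments": [[0, 0, -0.003, 0, 0, 0], [0, 0.001, -0.006, 0, 0, 0], [0, 0.002, -0.008, 0, 0, 0], [0, 0.002, -0.01, 0, 0, 0], [0, 0.002, -0.012, 0, 0, 0], [0, 0.002, -0.013, 0, 0, 0], [0, 0.002, -0.013, 0, 0, 0], [0, 0.002, -0.013, 0, 0, 0], [0, 0.002, -0.013, 0, 0, 0], [0, 0.002, -0.013, 0, 0, 0]]}}

```text
time: 12.2
tool_pos: [541.8, -17.1, 242.9]
tcp_rot: [-90.0, -0.0, -167.5]
ft_force: [-0.0, -0.5, -1.7]
finger_gap: -0.3
```

```bash
python3 look.py c6 0 0.40
```

```text
t 12.2 tcp [541.8 -17.1 242.9] [ -90.     -0.   -167.52] F [-0.  -0.5 -1.7] con [ 0.6 35.7] tip 170.3
```

View pics/c6.png

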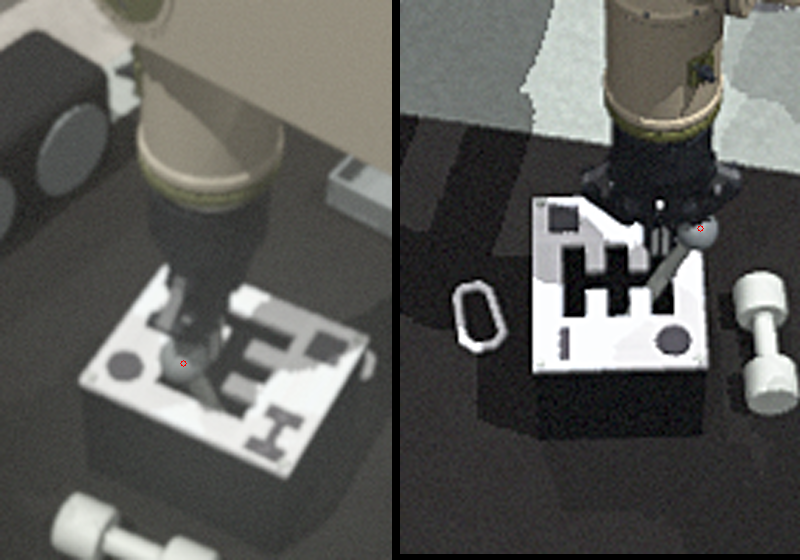

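C is about 0.40 and L about 0. Next I go around to the +x side of the lever.

Emit:
{"fn": "arm_command", "kwargs": {"increments": [[0, 0, 0.006, 0, 0, 0], [-0.004, 0, 0.014, 0, 0, 0], [-0.02, 0, 0.016, 0, 0, 0], [-0.04, 0.004, 0.014, 0, 0, 0], [-0.05, 0.005, 0.004, 0, 0, 0], [-0.05, 0.005, -0.012, 0, 0, 0], [-0.05, 0.005, -0.024, 0, 0, 0], [-0.05, 0.005, -0.029, 0, 0, 0], [-0.042, 0.005, -0.029, 0, 0, 0], [-0.035, 0.005, -0.029, 0, 0, 0]]}}

```text
time: 13.55
tool_pos: [569.1, 18.4, 238.0]
tcp_rot: [-90.0, -0.0, -167.5]
ft_force: [-0.8, -0.7, -0.3]
finger_gap: 0.1
```

```bash
python3 look.py c7 0 0.40
```

```text
t 13.55 tcp [569.1  18.4 238. ] [ -89.99   -0.   -167.53] F [-0.8 -0.7 -0.3] con [34.9 64.5] tip 165.4
```

View pics/c7.png

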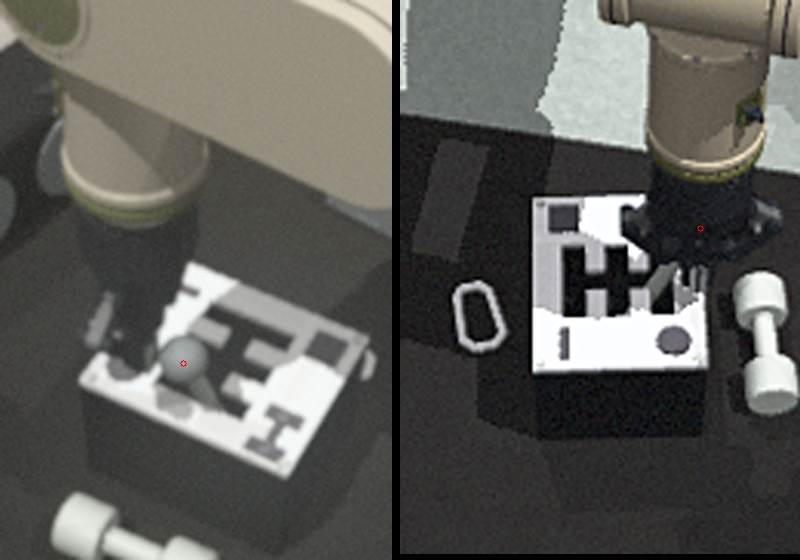

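The finger is behind the knob, so I start pushing home.

Emit:
{"fn": "arm_command", "kwargs": {"increments": [[0.004, 0, 0, 0, 0, 0], [0.008, 0, 0, 0, 0, 0], [0.012, 0, 0, 0, 0, 0], [0.016, 0, 0, 0, 0, 0], [0.02, 0, 0, 0, 0, 0], [0.024, 0, 0, 0, 0, 0], [0.028, 0, 0, 0, 0, 0], [0.032, 0, 0, 0, 0, 0], [0.036, 0, 0, 0, 0, 0], [0.039, 0, 0, 0, 0, 0]]}}

```text
time: 14.9
tool_pos: [531.2, 10.2, 237.5]
tcp_rot: [-90.0, -0.0, -167.5]
ft_force: [2.3, -0.1, -0.8]
finger_gap: -0.3
```

```bash
python3 look.py c8 -0.195 0.40
```

```text
t 14.9 tcp [531.2  10.2 237.5] [-9.0000e+01 -4.0000e-02 -1.6753e+02] F [ 2.3 -0.1 -0.8] con [-3.8 64.6] tip 164.9
```

View pics/c8.png

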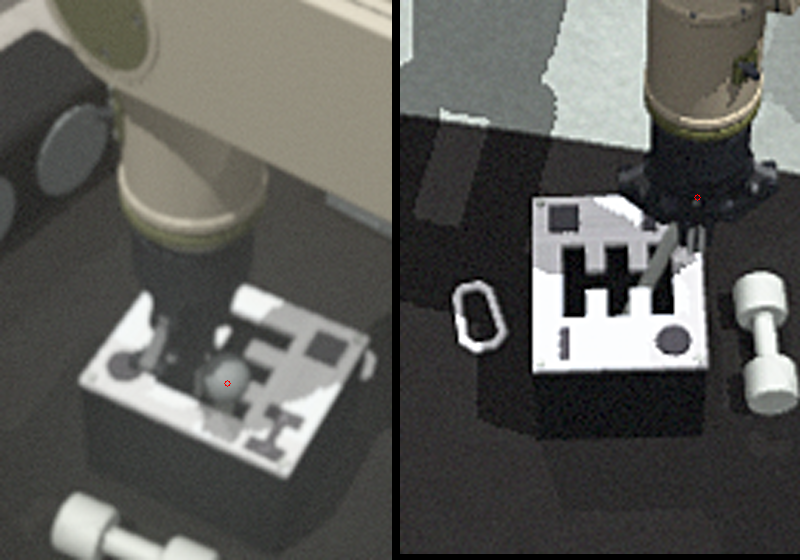

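Emit:
{"fn": "arm_command", "kwargs": {"increments": [[0.003, 0, 0, 0, 0, 0], [0.006, 0, 0, 0, 0, 0], [0.009, 0, 0, 0, 0, 0], [0.012, 0, 0, 0, 0, 0], [0.014, 0, 0, 0, 0, 0], [0.016, 0, 0, 0, 0, 0], [0.017, 0, 0, 0, 0, 0], [0.018, 0, 0, 0, 0, 0], [0.019, 0, 0, 0, 0, 0], [0.019, 0, 0, 0, 0, 0]]}}

```text
time: 16.25
tool_pos: [513.0, 6.2, 237.9]
tcp_rot: [-90.0, -0.0, -167.5]
ft_force: [1.2, 0.7, -1.2]
finger_gap: 0.4
```

```bash
python3 look.py c9 -0.305 0.40
```

```text
t 16.25 tcp [513.    6.2 237.9] [-9.0000e+01 -1.0000e-02 -1.6752e+02] F [ 1.2  0.7 -1.2] con [-22.5  64.7] tip 165.3
```

View pics/c9.png

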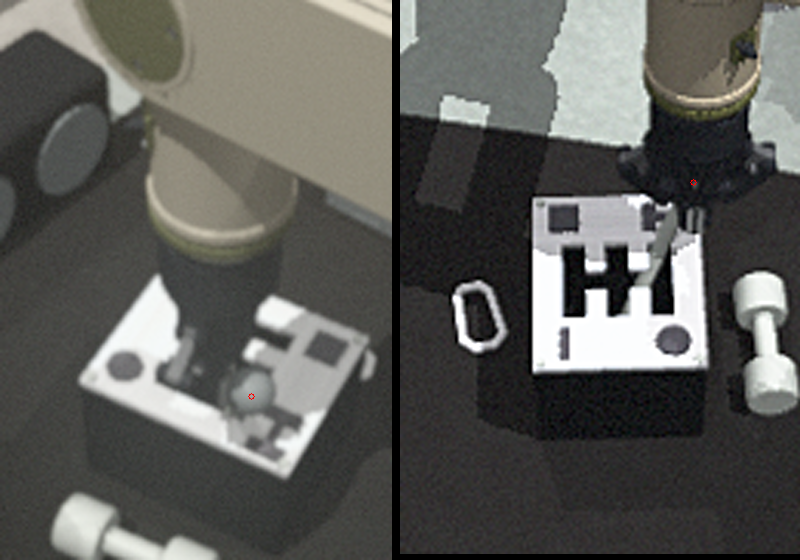

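No stop has been felt yet, so I push gently 3 mm more and watch the force.

Emit:
{"fn": "arm_command", "kwargs": {"increments": [[0.0005, 0, 0, 0, 0, 0], [0.001, 0, 0, 0, 0, 0], [0.0015, 0, 0, 0, 0, 0], [0.002, 0, 0, 0, 0, 0], [0.0025, 0, 0, 0, 0, 0], [0.0025, 0, 0, 0, 0, 0], [0.003, 0, 0, 0, 0, 0], [0.003, 0, 0, 0, 0, 0], [0.003, 0, 0, 0, 0, 0], [0.003, 0, 0, 0, 0, 0]]}}

```text
time: 17.6
tool_pos: [510.9, 5.7, 237.9]
tcp_rot: [-90.0, 0.1, -167.5]
ft_force: [9.6, 0.4, -5.7]
finger_gap: -0.1
```

```bash
python3 look.py c10 -0.315 0.40
```

```text
t 17.6 tcp [510.9   5.7 237.9] [-8.9990e+01  1.2000e-01 -1.6752e+02] F [ 9.6  0.4 -5.7] con [-24.6  64.6] tip 165.3
```

View pics/c10.png

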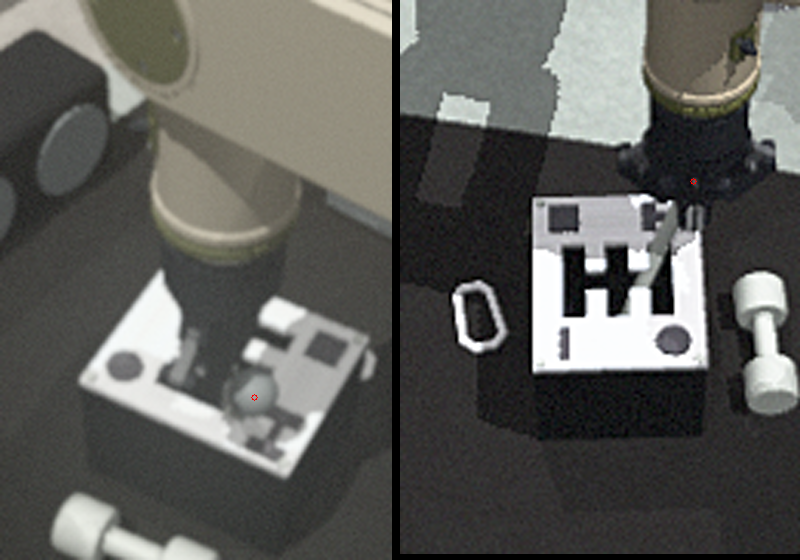

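The force rose to about 11 N at x=-24.6, so the lever is at the stop. I back off and rise.

Emit:
{"fn": "arm_command", "kwargs": {"increments": [[-0.005, 0, 0, 0, 0, 0], [-0.015, 0, 0, 0, 0, 0], [-0.03, 0, 0, 0, 0, 0], [-0.05, 0, 0, 0, 0, 0], [-0.065, -0.01, 0, 0, 0, 0], [-0.07, -0.035, 0, 0, 0, 0], [-0.08, -0.07, 0, 0, 0, 0], [-0.1, -0.1, 0, 0, 0, 0], [-0.12, -0.115, 0, 0, 0, 0], [-0.13, -0.12, 0, 0, 0, 0]]}}

```text
time: 18.95
tool_pos: [638.5, 34.0, 359.3]
tcp_rot: [-90.0, 0.1, -167.5]
ft_force: [0.7, -0.5, -0.7]
finger_gap: -0.1
```

```bash
python3 look.py c11 -0.315 0.40
python3 - <<'E'
from bench import r
from h import *
for n in("side","scene"):
    r.snapshot(n); print(n,[(np.round(d["position"],1).tolist(),round(float(d["conf"]),2)) for d in r.spot_point(n,"knob")[:2]])
    c=r.camera_model(n)
    for L in(-.27,-.315): print(L,[np.round(proj(c,c2w(*CON,knob(L,C)))[0],1).tolist() for C in (.36,.4,.43)])
E
```

```text
t 18.95 tcp [638.5  34.  359.3] [-8.9970e+01  1.0000e-01 -1.6751e+02] F [ 0.7 -0.5 -0.7] con [106.1  64.8] tip 286.7
side [([339.2, 259.6], 0.73)]
-0.27 [[338.6, 257.6], [337.1, 260.6], [336.0, 262.9]]
-0.315 [[342.2, 259.5], [340.7, 262.4], [339.6, 264.7]]
scene [([292.0, 209.0], 0.64)]
-0.27 [[332.3, 200.7], [334.7, 201.2], [336.5, 201.7]]
-0.315 [[331.8, 198.9], [334.2, 199.4], [335.9, 199.8]]
```

View pics/c11.png

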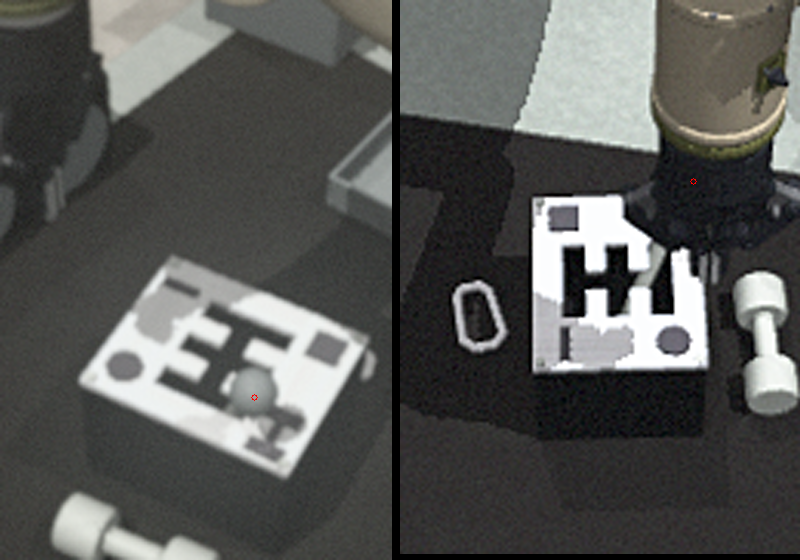

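The side view puts the knob at (340,260), which gives L≈-0.30 and C≈0.38. I clear the arm from the scene camera to check it from both views.

Emit:
{"fn": "arm_command", "kwargs": {"increments": [[0, 0, 0.015, 0, 0, 0], [0, 0, 0.045, 0, 0, 0], [0, 0, 0.08, 0, 0, 0], [0, 0, 0.12, 0, 0, 0], [0, 0, 0.16, 0, 0, 0], [0, 0, 0.2, 0, 0, 0], [0, 0, 0.24, 0, 0, 0], [0, 0, 0.265, 0, 0, 0], [0, 0, 0.28, 0, 0, 0], [0, 0, 0.28, 0, 0, 0]]}}

```text
time: 20.5
tool_pos: [697.3, -241.0, 357.4]
tcp_rot: [-90.0, -0.0, -167.6]
ft_force: [-0.1, 0.6, -0.4]
finger_gap: 0.0
```

```bash
python3 look.py c12 -0.305 0.39
python3 - <<'E'
from bench import r
from h import *
for n in("scene","side"):
    r.snapshot(n); print(n,[(np.round(d["position"],1).tolist(),round(float(d["conf"]),2)) for d in r.spot_point(n,"knob")[:2]])
E
```

```text
t 20.5 tcp [ 697.3 -241.   357.4] [-9.0020e+01 -3.0000e-02 -1.6761e+02] F [-0.1  0.6 -0.4] con [ 104.2 -216.4] tip 284.8
scene [([333.4, 196.4], 0.63), ([263.3, 241.4], 0.53)]
side [([339.8, 259.0], 0.5)]
```

View pics/c12.png

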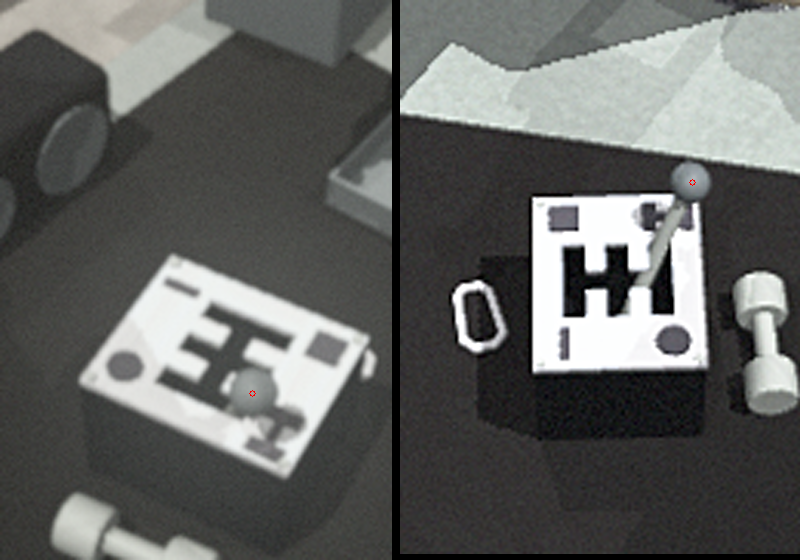

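Both views match L≈-0.305, C≈0.39 to within about 1 px. The knob stands about 21 mm from the dumbbell badge, the carabiner and dumbbell have not moved, and the arm touches nothing.

```bash
python3 -c "
from bench import r
print(r.hand_in())"
```

```text
the job is handed in; nothing more can be done
None
```

The lever stands home in the near-left slot, the one with the dumbbell badge, and I handed the job in at about 20.7 s. I pushed it only with the outside of the shut fingers: back along the middle rail into the cross channel, sideways to the left rail, then towards the robot until it met the stop.

**Last checks:**
- **Lever:** my fits from the two camera views give lever about -0.305 rad and cross about +0.39 rad, past the required 0.275 and 0.34.
- **Badge distance:** the knob is about 21 mm from the dumbbell badge seen from above; the limit is 35 mm.
- **Force:** the highest reading was about 11 N at the stop, though I only read forces at the end of each move. It fell back to about 0 once the arm was clear.
- **Loose things:** the carabiner and the dumbbell beside the console look unmoved in the close-up pictures. I did not look again at the tray, tumbler or shaker; the arm passed only above the tray and did not go near the other two.

**Disagreements:**
- The knob networks sometimes gave wrong or no hits, such as a scene hit at (292,209) while the arm hid the knob. I relied on the pictures instead.
- My projections were about 1 px off vertically, and I corrected for that.

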